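# Fetch the vial from behind the anatomy models

### The arm

A 7-joint arm with a two-finger parallel gripper is mounted at the origin on the work surface. World frame = base frame: x ahead of the robot, y to its left, z up, the work surface at z = 0. Lengths are in mm, angles in rad, forces in N, time in s.
With the tool pointing down it reaches from about 375 to 925 mm from the base axis. Payload 3.1 kg.
Tool frame: the origin (TCP) lies on the centre line of the jaws, within the pads' length; the fingertips stand 19 mm ahead of it and the grasp point (between the pads) is the TCP; z points along the fingers, y is the line along which they close (so a half turn about z gives the same grasp; the last joint's range is limited). The gripper opens to 85 mm and grips with 20 to 120 N. Pads are 22 mm wide; open, the fingers measure 114 mm over their backs; the gripper's body (76 mm by 85 mm) begins 54 mm behind the grasp point. The pads swing forward as they close: fully open they stand 13 mm farther back than shut.
Start: joints at [-1.437, 0.383, 0.044, 1.598, -0.018, 1.161, -0.05], TCP at [149.301, 632.623, 250.269] pointing down, gripper open.
Joint ranges: [-2.61, 2.61], [-0.41, 2.15], [-1.48, 1.57], [0, 2.5], [-1.57, 4.71], [0.05, 1.97], [-2.85, 2.85]. Speed limits (rad/s): [2.79, 2.79, 3.14, 3.14, 3.14, 3.14, 3.14].

### API

Orientations are given as a rotation vector (axis times angle).
In Python, from workcell import telemetry, optics, ctrl gives the robot as it stands. The module is installed in compiled form; this text tells all that it offers.
- The arm moves only by the tool apply_moves, never from a script. Its argument "moves" is one flat list of numbers, 5 for each row, row after row: the opening, from 0 (shut) to 1 (fully open), then the shift along the tool's x, y, z in cm, then the turn about the tool's z in rad. In form: [gripper, dx, dy, dz, roll, gripper, dx, dy, dz, roll, ...]. A call has 1 to 10 rows; each row shifts and turns the commanded pose from where the row before left it, along the tool's axes as they then stand; what a row does not reach is not made up. A row lasts 1/8 s, in which the tool goes at most 62.5 mm and 10.7 degrees, less where a joint would pass 70% of its speed; a pose out of reach is approached as far as the arm can. A call with a gripper value outside its range is refused whole. The fingers move at their own pace and stop on an object; the grip force is fixed at half the most. Time passes only in rows, so rows that do not move let the fingers close. It gives the time, the measured TCP pose, the force, the opening and the grip force at its end, in the units of the state.
- telemetry.observe(): the state, without advancing time (a new reading comes with each control period).
- optics.grab_frame(name): name is "scene" or "side" or "wrist"; returns the picture (420x560x3 uint8, red, green, blue); there is no depth.
- optics.camera_model(name): a dict with "vfov" (degrees; the focal length in pixels is half the picture's height over the tangent of half this angle, whatever the lens; pixels are square), "cx", "cy" (the principal point, pixels), "R" (3x3) and "t" (3): a world point X has camera coordinates R X + t; the wrist camera has in their place "T_tool_cam" (4x4, takes a point from camera to tool coordinates, whose origin is the TCP and whose axes are the flange's). Camera axes: x right, y down, z forward; pixel columns grow to the right and rows downward; lengths in mm; the calibration is good to about 2 mm. A picture is of the moment at which its call begins: read the wrist's pose just before it. camera_model takes no time and is no camera call.
- ctrl.job_done(): hands the job in; it is judged then, once.
Trained networks look in the newest picture that a camera, given by its name, has taken for a name from the list of things; names that differ only in an ending like _2 or _b are one class to them, and where a whole thing is asked for, a point or a joint stands for the part that bears it (a point fixed in the world has none). Each returns a list of dicts, best first, with "score" (0 to 1); they miss things now and then, are a little off and sometimes report something else, mostly with a low value. They report only what shows in the picture. A call takes as long as a camera call.
- optics.spot_in(name, camera): "rect" ([left, top, right, bottom] in pixels, round what is visible of it).
The state is a dict: "time": time; "joint_pos": joint angles; "joint_vel": joint speeds; "tau": joint torques, N m; "eef_pos": TCP position; "orientation": TCP orientation; "contact_force": force on the tool from outside, world axes, zero at the start; "wrist_torque": the same for the moment, N m; "finger_gap": finger opening in mm; "gripper_force": force on a finger pad.
Only numpy, scipy, OpenCV 4.12 (cv2) and the standard library are available. Lean on these libraries where they do the work, as an engineer would, in place of code of your own. Each camera call takes 0.05 s, during which the arm holds its last target. There are 200 camera calls.

### The job

First move the knee model and the spine model from the white display board to the purple mat, leaving the vial where it is until both stand there. Then fetch the lilac-capped vial from the board and stand it in the small steel dish, and after that put both models back on the board, upright and centred each on the pad of its own base colour (knee on red, spine on blue). Knock nothing over, leave the mug, the bottle and the mouse where they are, and let go of everything.

Things in the scene. Friction and masses are not known exactly. Their poses are not given: they have to be found in the camera images.
- knee_model: loose bone-coloured knee joint model on a round red base (56 mm diameter, 12 mm thick), 140 mm tall, about 0.2 kg. Origin: centre of the base's underside, z up. Best gripped by the plain round shaft at its top, 28 mm diameter from 98 to 140 mm above the origin; below that it is up to 50 mm wide. Starts on the red pad, turned anyhow.
- spine_model: loose spine model, a column of 4 bone-coloured vertebrae with yellow discs, on a round blue base (56 mm diameter, 12 mm thick), 138 mm tall, about 0.2 kg. Origin: centre of the base's underside, z up. Best gripped by the round top vertebra, 38 mm diameter, 110 to 138 mm up; lower ones have stubs reaching 32 mm towards its own +x, up to 96 mm high. Starts on the blue pad, turned anyhow.
- vial: loose upright amber glass vial, paper band, lilac cap; 26 mm diameter up to 40 mm above its foot, 60 mm tall, about 0.05 kg; cap 21 mm wide, from 50 to 60 mm. Origin: centre of its foot. Starts on the white board just behind and between the models, about 60 mm from each one's axis, so that a gripper has no room there until they are gone.
- pad_red: fixed flat red round pad, 76 mm diameter, 3 mm thick, on the white display board (160 x 220 mm, 12 mm thick, fixed to the table). Origin: centre of the pad's underside, on the board's top at z = 12 mm; the pad's top is 3 mm higher. The two pads' centres are about 96 mm apart; which is left and which right varies.
- pad_blue: fixed flat blue round pad, the same size and on the same board as the red one. Origin: centre of the pad's underside (z = 12 mm); the pad's top is 3 mm higher.
- park_mat: fixed purple rubber mat lying on the table to the left or right of the board, 140 mm along its x, 210 mm along its y, 4 mm thick. Origin: centre of its underside. It has room for both models, one at each end of its y length.
- dish: small round steel dish, fixed, 70 mm outer diameter, standing on a 120 mm square green mat that belongs to it, on the other side of the board from the purple mat. Origin: centre of the underside of the green mat. The dish's flat floor is 5 mm above the origin, its rim 17 mm; its mouth is 58 mm wide inside (55 mm at the floor).
- mug: bystander: white mug, 80 mm diameter, 90 mm tall, with a handle, standing beyond the board. Origin: centre of its underside. Not to be moved.
- bottle: bystander: clear bottle with a blue cap, 56 mm diameter, 120 mm tall, standing beyond the board. Origin: centre of its underside. Not to be moved.
- mouse: bystander: grey computer mouse, 100 x 58 x 30 mm, lying beyond the board. Origin: centre of its underside. Not to be moved.

How it is judged:
By the outcome, as a careful person would: the job done as asked, in the order asked, and still so for the second after the job is handed in, with the robot touching nothing.
It also fails if it takes over 131 s, if anything falls off the work surface, if the arm or the gripper's body presses on something with over 40 N, if the wrist force passes 120 N, or if a joint passes its speed limit or range.

## Working session

There is one attempt and no reset: what is moved stays moved. The work goes in short steps, Python scripts to look and compute and a tool call to move; the robot and the scene stay as the last step left them, time stands still between calls to the robot, and variables do not carry over. Pictures are saved under pics/ and viewed, at most 14 in all, crops included, and the job is handed in when it is done.

Besides the shell and the picture viewer there is one more tool, called after "Emit:" as a command line: name --argument value ..., lists and objects as JSON in quotes. apply_moves: Moves the arm, as the interface text tells. Its arguments: {"type":"object","properties":{"moves":{"type":"array"}},"required":["moves"]}

```bash
mkdir -p pics; python3 - <<'E'
from workcell import telemetry, optics, ctrl
import cv2, numpy as np
s=telemetry.observe(); print(s)
for c in ["scene","side","wrist"]:
    im=optics.grab_frame(c); cv2.imwrite(f"pics/{c}0.png",im[:,:,::-1])
    print(c,optics.camera_model(c))
    if c!="wrist":
        for n in ["knee_model","spine_model","vial","pad_red","pad_blue","park_mat","dish","mug","bottle","mouse"]:
            print(n,[(round(d["score"],2),np.round(d["rect"]).tolist()) for d in optics.spot_in(n,c)[:2]])
E
```

```text
{'time': 0.0, 'joint_pos': array([-1.43678974,  0.38386456,  0.04386333,  1.59959258, -0.01792407,
        1.1612064 , -0.04989289]), 'joint_vel': array([ 0.00138146,  0.00065427, -0.00060297, -0.00187556, -0.00117864,
        0.00076279,  0.00066674]), 'tau': array([ 2.74521193e-05, -4.33455670e+01,  1.02456149e+00, -2.49512565e+01,
        1.05372642e-02,  1.11931970e-02, -1.70649491e-05]), 'eef_pos': array([149.13576063, 631.73027513, 248.85984784]), 'orientation': array([-0.36320799, -3.12034613,  0.00419702]), 'contact_force': array([ 0.25304526,  0.81526269, -0.57346605]), 'wrist_torque': array([0.03518686, 0.00096394, 0.04461662]), 'gripper_force': 0.0, 'finger_gap': 85.42629039302042}
scene {'vfov': 42.127392780374876, 'cx': 276.1932074638723, 'cy': 214.10208010941884, 'R': array([[ 0.38535298,  0.92267703, -0.01304542],
       [ 0.80435045, -0.3427957 , -0.48529522],
       [-0.45224267,  0.17651687, -0.87425303]]), 't': array([-235.2455311 , -480.56681849, 1437.61697153])}
knee_model [(0.95, [233.0, 156.0, 264.0, 212.0])]
spine_model [(0.91, [274.0, 143.0, 304.0, 202.0])]
v
[... 1048 characters left out ...]
6.0])]
dish [(0.67, [220.0, 291.0, 316.0, 369.0])]
mug [(0.74, [267.0, 130.0, 299.0, 170.0]), (0.53, [314.0, 154.0, 340.0, 219.0])]
bottle [(0.76, [154.0, 213.0, 183.0, 272.0]), (0.4, [219.0, 290.0, 315.0, 369.0])]
mouse [(0.6, [207.0, 190.0, 247.0, 218.0])]
wrist {'vfov': 70.49067110229186, 'cx': 282.80205711247476, 'cy': 213.14668652184562, 'T_tool_cam': array([[ 2.16274017e-03, -9.64882267e-01, -2.62673815e-01,
         6.74177847e+01],
       [ 9.99997649e-01,  2.12721241e-03,  4.19629013e-04,
        -1.25456670e+00],
       [ 1.53870406e-04, -2.62674105e-01,  9.64884600e-01,
        -1.24641492e+02],
       [ 0.00000000e+00,  0.00000000e+00,  0.00000000e+00,
         1.00000000e+00]])}
```

```bash
cat > h.py <<'E'
import numpy as np, cv2
from scipy.spatial.transform import Rotation as Ro
from workcell import telemetry, optics
def cam(name, s=None):
    c=optics.camera_model(name); f=210/np.tan(np.radians(c["vfov"])/2)
    K=np.array([[f,0,c["cx"]],[0,f,c["cy"]],[0,0,1]])
    if name=="wrist":
        T=np.eye(4);T[:3,:3]=Ro.from_rotvec(s["orientation"]).as_matrix();T[:3,3]=s["eef_pos"]
        W=np.linalg.inv(T@c["T_tool_cam"]); return K,W[:3,:3],W[:3,3]
    return K,np.array(c["R"]),np.array(c["t"])
def ray_z(C,u,v,z):
    K,R,t=C; d=R.T@np.linalg.inv(K)@[u,v,1]; o=-R.T@t
    return o+d*(z-o[2])/d[2]
def proj(C,X):
    K,R,t=C; p=(K@(R@np.atleast_2d(X).T+t[:,None])).T; return p[:,:2]/p[:,2:]
def tri(C1,p1,C2,p2):
    P=[c[0]@np.c_[c[1],c[2]] for c in (C1,C2)]
    X=cv2.triangulatePoints(P[0],P[1],np.float64(p1),np.float64(p2)).ravel(); return X[:3]/X[3]
E
python3 - <<'E'
from h import *
A=cam("scene");B=cam("side")
im=cv2.imread("pics/scene0.png");
cv2.imwrite("pics/s0.png",cv2.resize(im[100:360,40:440],(800,520),interpolation=cv2.INTER_CUBIC))
im=cv2.imread("pics/side0.png");
cv2.imwrite("pics/d0.png",cv2.resize(im[110:380,140:440],None,fx=2.2,fy=2.2,interpolation=cv2.INTER_CUBIC))
def c(r): return [(r[0]+r[2])/2,(r[1]+r[3])/2]
for n,a,b,z in [("knee",[233,156,264,212],[316,152,339,218],85),("spine",[274,143,304,202],[291,175,319,242],85),("mat",[56,171,168,255],[363,154,428,196],4),("dish",[350,118,414,169],[220,291,316,369],3),("mug",[161,291,219,348],[267,130,299,170],45),("bot",[397,207,432,248],[154,213,183,272],60),("mouse",[302,260,332,311],[207,190,247,218],15),("padr",[230,186,269,211],[313,210,342,221],15),("padb",[272,178,309,206],[287,228,321,245],15)]:
    print(n,ray_z(A,*c(a),z).round(),ray_z(B,*c(b),z).round(),tri(A,c(a),B,c(b)).round())
E
```

```text
knee [557. -37.  85.] [544. -41.  85.] [551. -39.  81.]
spine [564.  49.  85.] [551.  66.  85.] [557.  52.  75.]
mat [ 461. -319.    4.] [ 447. -298.    4.] [ 452. -321.   -9.]
dish [525. 299.   3.] [507. 310.   3.] [516. 303. -10.]
mug [ 766. -237.   45.] [ 755. -239.   45.] [ 762. -239.   41.]
bot [766. 233.  60.] [755. 248.  60.] [763. 238.  51.]
mouse [787.  14.  15.] [772.  28.  15.] [783.  15.   5.]
padr [549. -36.  15.] [536. -26.  15.] [543. -36.   6.]
padb [569.  51.  15.] [552.  68.  15.] [560.  54.   2.]
```

View pics/s0.png

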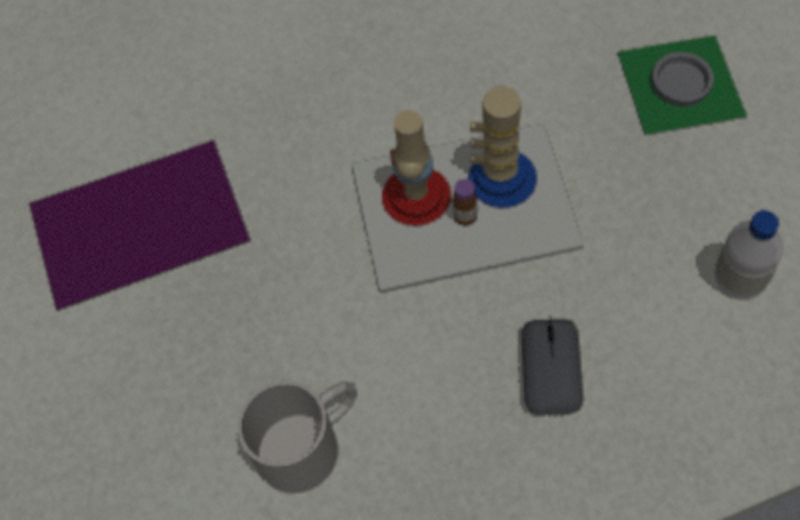

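View pics/d0.png

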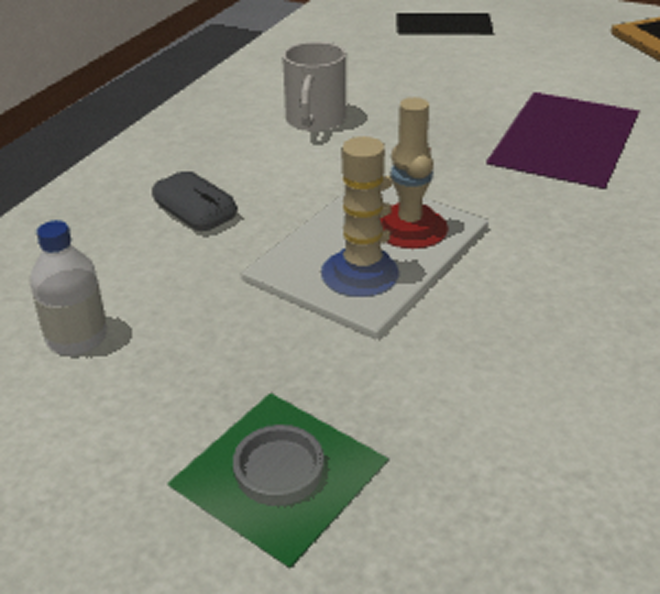

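```bash
cat > seg.py <<'E'
from h import *
def masks(im):
    h=cv2.cvtColor(cv2.GaussianBlur(im,(3,3),0),cv2.COLOR_BGR2HSV); H,S,V=[h[...,i].astype(int) for i in range(3)]
    return dict(purple=(H>135)&(H<165)&(S>110),green=(H>45)&(H<80)&(S>110),red=((H<6)|(H>174))&(S>150),blue=(H>105)&(H<125)&(S>130))
def big(m,box=None):
    m=m.astype(np.uint8)*255
    if box: k=np.zeros_like(m);k[box[1]:box[3],box[0]:box[2]]=1;m=m*k
    cs,_=cv2.findContours(m,cv2.RETR_EXTERNAL,cv2.CHAIN_APPROX_NONE)
    return max(cs,key=cv2.contourArea)
def quad(c):
    h=cv2.convexHull(c); e=.02
    while True:
        a=cv2.approxPolyDP(h,e*cv2.arcLength(h,True),True)
        if len(a)<=4: return a[:,0].astype(float)
        e+=.005
E
python3 - <<'E'
from seg import *
C={n:cam(n) for n in("scene","side")}
for n in C:
    im=cv2.imread(f"pics/{n}0.png");M=masks(im)
    for k,z in(("purple",4),("green",3)):
        q=quad(big(M[k])); X=np.array([ray_z(C[n],*p,z) for p in q])
        print(n,k,q.tolist(),X[:,:2].round().tolist(),"sides",np.linalg.norm(X-np.roll(X,-1,0),axis=1).round(1),"ctr",X.mean(0).round(1))
    for k in("red","blue"):
        box=[220,130,330,230] if n=="scene" else [270,180,360,260]
        c=cv2.convexHull(big(M[k],box)); X=np.array([ray_z(C[n],*p[0],15)[:2] for p in c],np.float32)
        print(n,k,cv2.minEnclosingCircle(X),cv2.fitEllipse(X), cv2.boundingRect(c))
E
```

```text
scene purple [[146.0, 172.0], [162.0, 219.0], [69.0, 253.0], [56.0, 202.0]] [[388.0, -223.0], [517.0, -224.0], [519.0, -425.0], [386.0, -425.0]] sides [129.2 200.3 132.4 202.1] ctr [ 452.5 -324.1    4. ]
scene green [[396.0, 119.0], [411.0, 157.0], [363.0, 165.0], [350.0, 127.0]] [[475.0, 362.0], [584.0, 341.0], [561.0, 232.0], [454.0, 252.0]] sides [111.1 111.7 109.4 111.9] ctr [518.6 296.8   3. ]
scene red ((545.1842041015625, -38.429771423339844), 35.422672271728516) ((545.7098388671875, -38.97566223144531), (67.5849380493164, 70.48851776123047), 150.87228393554688) (232, 187, 33, 25)
scene blue ((561.3809204101562, 55.2042236328125), 35.1529426574707) ((561.7830810546875, 55.18656921386719), (67.97511291503906, 69.9426498413086), 2.9047231674194336) (275, 178, 33, 25)
side purple [[363.0, 182.0], [383.0, 153.0], [428.0, 161.0], [414.0, 194.0]] [[515.0, -226.0], [514.0, -417.0], [384.0, -417.0], [382.0, -219.0]] sides [191.6 129.9 198.  133.3] ctr [ 448.9 -319.9    4. ]
side green [[304.0, 313.0], [230.0, 332.0], [218.0, 330.0], [262.0, 290.0]] [[469.0, 251.0], [562.0, 340.0], [582.0, 345.0], [561.0, 233.0]] sides [128.7  20.9 113.8  94.2] ctr [543.4 292.4   3. ]
side red ((545.4296875, -36.85750198364258), 38.36295700073242) ((543.0572509765625, -37.88263702392578), (65.38973999023438, 77.7874755859375), 30.32942008972168) (313, 204, 29, 18)Traceback (most recent call last):
  File "<stdin>", line 11, in <module>
cv2.error: OpenCV(4.12.0) /io/opencv/modules/imgproc/src/shapedescr.cpp:361: error: (-201:Incorrect size of input array) There should be at least 5 points to fit the ellipse in function 'fitEllipseNoDirect'
```

```bash
cat > go.py <<'E'
from h import *
import sys
def go(x,y,z,yaw=None):
    """deltas in tool axes (cm) and roll; yaw = wanted world angle (deg) of tool y, mod 180"""
    s=telemetry.observe(); R=Ro.from_rotvec(s["orientation"]).as_matrix()
    d=R.T@(np.array([x,y,z])-s["eef_pos"])/10
    yw=np.degrees(np.arctan2(R[1,1],R[0,1])); r=0
    if yaw is not None: r=-np.radians((yaw-yw+90)%180-90)
    print("t",round(s["time"],2),"pos",s["eef_pos"].round(1),"yaw",yw.round(1),"gap",round(s["finger_gap"],1),"delta",d.round(2),"roll",round(r,3),"ztool",R[:,2].round(3),"q7",s["joint_pos"][6].round(2))
if __name__=="__main__": go(*map(float,sys.argv[1:]))
E
python3 go.py 553 8 300 -9.9
```

```text
t 1.15 pos [149.3 632.6 250.3] yaw 76.7 gap 85.7 delta [-53.64 -51.52  -4.97] roll 1.512 ztool [-0.  0. -1.] q7 -0.05
```

Emit:
apply_moves --moves '[1,-3,-2.9,-0.3,0,1,-3,-2.9,-0.3,0,1,-3,-2.9,-0.3,0,1,-3,-2.9,-0.3,0,1,-3,-2.9,-0.3,0,1,-3,-2.9,-0.3,0,1,-3,-2.9,-0.3,0,1,-3,-2.9,-0.3,0,1,-3,-2.9,-0.3,0,1,-3,-2.9,-0.3,0]'

```text
time: 2.4
eef_pos: [375.4, 280.3, 280.7]
orientation: [0.363, 3.12, 0.001]
contact_force: [0.7, -0.2, -0.3]
finger_gap: 85.7
gripper_force: 0.0
```

Emit:
apply_moves --moves '[1,-3,-2.9,-0.3,0,1,-3,-2.9,-0.3,0,1,-3,-2.9,-0.3,0,1,-3,-2.9,-0.3,0,1,-3,-2.9,-0.3,0,1,-3,-2.9,-0.3,0,1,-3,-2.9,-0.2,0,1,-2.6,-2.2,0,0,1,0,0,0,0.17,1,0,0,0,0.17]'

```text
time: 3.65
eef_pos: [552.9, 7.5, 300.3]
orientation: [0.897, 3.011, -0.0]
contact_force: [-0.9, 0.3, -0.2]
finger_gap: 85.3
gripper_force: 0.0
```

Emit:
apply_moves --moves '[1,0,0,0,0.17,1,0,0,0,0.17,1,0,0,0,0.17,1,0,0,0,0.17,1,0,0,0,0.17,1,0,0,0,0.17,1,0,0,0,0.152,1,0,0,0,0]'

```text
time: 4.65
eef_pos: [552.7, 8.4, 300.4]
orientation: [2.403, 2.024, 0.0]
contact_force: [1.0, -0.4, -0.3]
finger_gap: 85.4
gripper_force: 0.0
```

```bash
python3 go.py 553 8 300 -9.9; python3 - <<'E'
from seg import *
s=telemetry.observe();im=optics.grab_frame("wrist")[:,:,::-1].copy();cv2.imwrite("pics/w1.png",im)
C=cam("wrist",s)
for n in ["knee_model","spine_model","vial"]:
    print(n,[(round(d["score"],2),np.round(d["rect"]).tolist()) for d in optics.spot_in(n,"wrist")[:2]])
M=masks(im)
for k in("red","blue"):
    c=cv2.convexHull(big(M[k])); X=np.array([ray_z(C,*(p[0]),15)[:2] for p in c],np.float32)
    print(k,cv2.minEnclosingCircle(X),cv2.fitEllipse(X),cv2.boundingRect(c))
for n,X in [("kneetop",(545,-38,155)),("spinetop",(561,55,153))]: print(n,proj(C,X))
E
```

```text
t 4.65 pos [552.7   8.4 300.4] yaw -9.8 gap 85.4 delta [-0.03  0.04  0.04] roll 0.002 ztool [ 0.  0. -1.] q7 -0.12
knee_model [(0.96, [263.0, 196.0, 304.0, 272.0])]
spine_model [(0.85, [260.0, 128.0, 304.0, 184.0]), (0.53, [164.0, 0.0, 258.0, 7.0])]
vial [(0.78, [301.0, 174.0, 320.0, 200.0]), (0.44, [252.0, 117.0, 308.0, 171.0])]
red ((549.2598876953125, -40.284854888916016), 29.412805557250977) ((543.90283203125, -46.84309387207031), (56.881004333496094, 74.44678497314453), 128.94557189941406) (267, 199, 40, 27)Traceback (most recent call last):
  File "<stdin>", line 9, in <module>
cv2.error: OpenCV(4.12.0) /io/opencv/modules/imgproc/src/shapedescr.cpp:361: error: (-201:Incorrect size of input array) There should be at least 5 points to fit the ellipse in function 'fitEllipseNoDirect'
```

View pics/w1.png

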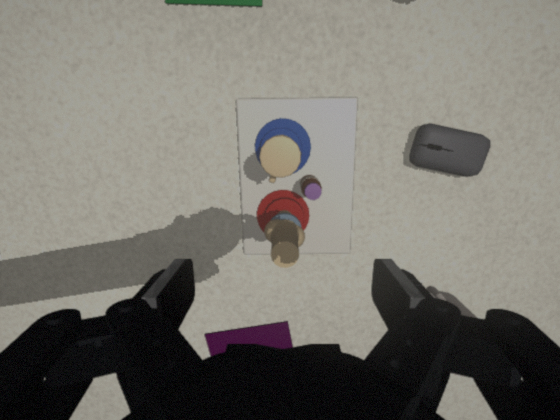

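```bash
python3 - <<'E'
from seg import *
s=telemetry.observe();C=cam("wrist",s)
im=cv2.imread("pics/w1.png")
print("ktop",ray_z(C,285,256,155),"stop",ray_z(C,280.5,157,153),"vialcap",ray_z(C,313.5,190.5,72))
h=cv2.cvtColor(im,cv2.COLOR_BGR2HSV);H,S,V=[h[...,i].astype(int) for i in range(3)]
for k,m,box in(("red",((H<8)|(H>172))&(S>120)&(V>60),[240,180,330,240]),("blue",(H>105)&(H<130)&(S>110),[240,100,330,190])):
    c=big(m,box)[:,0]; X=np.array([ray_z(C,p[0],p[1],15)[:2] for p in c])
    x=np.array([546,-38.] if k=="red" else [561,55.])
    # circle fit on outer points r known, robust
    from scipy.optimize import least_squares
    f=lambda p:(np.hypot(*(X-p[:2]).T)-37.5)
    r=least_squares(f,x,loss="cauchy",f_scale=1.0); print(k,r.x,(abs(f(r.x))<1.5).mean(),len(X))
cv2.imwrite("pics/w1c.png",cv2.resize(im[90:290,210:390],None,fx=3,fy=3,interpolation=cv2.INTER_CUBIC))
E
```

```text
ktop [545.14380623 -42.97735779 155.        ] stop [557.05223629  51.83440041 153.        ] vialcap [ 5.87811976e+02 -3.22228333e-01  7.20000000e+01]
red [542.23309794 -42.06972459] 0.48026315789473684 152
blue [557.63978799  51.73347132] 0.40229885057471265 174
```

View pics/w1c.png

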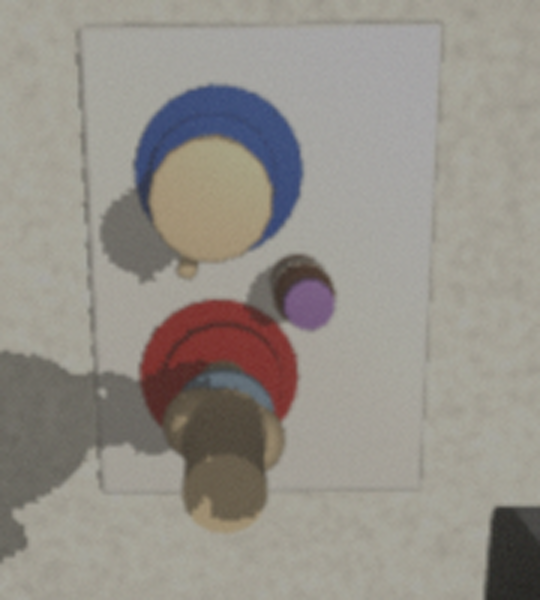

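```bash
python3 go.py 544 -41 137 -9.8
```

```text
t 4.85 pos [552.7   8.3 300.3] yaw -9.8 gap 85.5 delta [-5.01 -0.02 16.33] roll -0.0 ztool [ 0.  0. -1.] q7 -0.12
```

Emit:
apply_moves --moves '[1,-2.5,0,0,0,1,-2.5,0,3,0,1,0,0,4,0,1,0,0,4,0,1,0,0,3,0,1,0,0,2.3,0,1,0,0,0,0]'

```text
time: 5.72
eef_pos: [542.4, -40.9, 135.5]
orientation: [-2.402, -2.021, 0.006]
contact_force: [-0.5, 0.3, 0.7]
finger_gap: 85.4
gripper_force: 0.0
```

Emit:
apply_moves --moves '[0,0,0,0,0,0,0,0,0,0,0,0,0,0,0,0,0,0,0,0,0,0,0,0,0,0,0,0,0,0]'

```text
time: 6.48
eef_pos: [545.3, -41.0, 138.3]
orientation: [2.404, 2.02, 0.003]
contact_force: [1.6, 0.4, 5.8]
finger_gap: 26.4
gripper_force: 59.2
```

```bash
python3 go.py 451 -380 210
```

```text
t 6.47 pos [545.3 -41.  138.3] yaw -9.9 gap 26.4 delta [-35.01  -3.44  -7.2 ] roll 0 ztool [ 0.003  0.    -1.   ] q7 0.13
```

Emit:
apply_moves --moves '[0,0,0,-1,0,0,0,0,-2,0,0,0,0,-2,0,0,0,0,-2,0,0,0,0,0,0]'

```text
time: 7.1
eef_pos: [545.9, -41.1, 209.9]
orientation: [2.403, 2.02, 0.007]
contact_force: [0.4, 0.4, -3.7]
finger_gap: 26.3
gripper_force: 59.5
```

Emit:
apply_moves --moves '[0,-1,-0.1,0,0,0,-2.5,-0.2,0,0,0,-4,-0.4,0,0,0,-4,-0.4,0,0,0,-4,-0.4,0,0,0,-4,-0.4,0,0,0,-4,-0.4,0,0,0,-4,-0.4,0,0,0,-4,-0.4,0,0,0,-2.5,-0.3,0,0]'

```text
time: 8.35
eef_pos: [449.2, -372.7, 206.3]
orientation: [-2.408, -2.016, 0.004]
contact_force: [-0.3, -0.1, -2.0]
finger_gap: 26.8
gripper_force: 59.4
```

Emit:
apply_moves --moves '[0,-1,0,0,0,0,0,0,2,0,0,0,0,3,0,0,0,0,1.5,0,0,0,0,0,0,0,0,0,0,0]'

```text
time: 9.1
eef_pos: [451.1, -380.0, 142.9]
orientation: [2.403, 2.021, 0.0]
contact_force: [-0.3, -0.8, -2.4]
finger_gap: 26.6
gripper_force: 59.3
```

```bash
python3 go.py 451 -380 127.5
```

```text
t 9.1 pos [ 451.1 -380.   142.9] yaw -9.9 gap 26.6 delta [-0.   -0.01  1.54] roll 0 ztool [ 0.001 -0.001 -1.   ] q7 0.83
```

Emit:
apply_moves --moves '[0,0,0,0.8,0,0,0,0,0.5,0,0,0,0,0,0,0,0,0,0,0]'

```text
time: 9.6
eef_pos: [450.4, -380.0, 129.3]
orientation: [2.405, 2.021, -0.0]
contact_force: [-0.0, -0.3, -2.8]
finger_gap: 27.1
gripper_force: 59.4
```

Emit:
apply_moves --moves '[0,0,0,0.2,0,0,0,0,0.1,0,0,0,0,0,0]'

```text
time: 9.98
eef_pos: [450.7, -380.4, 127.3]
orientation: [2.404, 2.021, 0.001]
contact_force: [-0.6, 1.3, 4.7]
finger_gap: 26.6
gripper_force: 60.3
```

Emit:
apply_moves --moves '[0.4,0,0,0,0,0.6,0,0,0,0,1,0,0,0,0,1,0,0,0,0,1,0,0,-2,0,1,0,0,-4,0,1,0,0,-4,0,1,3,0,-3,0,1,4,0,-3,0,1,4,0.3,0,0]'

```text
time: 11.22
eef_pos: [473.6, -273.2, 290.5]
orientation: [2.403, 2.014, 0.007]
contact_force: [1.1, 0.9, -0.5]
finger_gap: 85.5
gripper_force: 0.0
```

```bash
python3 go.py 558.5 53 280
```

```text
t 11.22 pos [ 473.6 -273.2  290.5] yaw -10.1 gap 85.5 delta [33.6   2.65  1.06] roll 0 ztool [ 0.007 -0.002 -1.   ] q7 0.45
```

Emit:
apply_moves --moves '[1,4,0.3,0,0,1,4,0.3,0,0,1,4,0.3,0,0,1,4,0.3,0,0,1,4,0.3,0,0,1,4,0.3,0,0,1,3,0.3,0,0,1,2,0.2,0,0,1,0,0,0,0]'

```text
time: 12.35
eef_pos: [545.2, 10.9, 286.8]
orientation: [2.402, 2.024, 0.001]
contact_force: [0.3, -1.0, 0.1]
finger_gap: 85.0
gripper_force: 0.0
```

```bash
cat > padfit.py <<'E'
from seg import *
from scipy.optimize import least_squares
def padfit(im,C,box,k,x0):
    h=cv2.cvtColor(im,cv2.COLOR_BGR2HSV);H,S,V=[h[...,i].astype(int) for i in range(3)]
    m=((H<8)|(H>172))&(S>120)&(V>60) if k=="red" else (H>105)&(H<130)&(S>110)
    c=big(m,box)[:,0]; X=np.array([ray_z(C,p[0]+.0,p[1]+.0,15)[:2] for p in c])
    f=lambda p:np.hypot(*(X-p[:2]).T)-p[2]
    r=least_squares(f,[*x0,37.5],loss="cauchy",f_scale=.7); return r.x.round(1),(abs(f(r.x))<1.2).mean().round(2),len(X)
E
python3 go.py 558.5 53 140 ; python3 - <<'E'
from padfit import *
s=telemetry.observe();im=optics.grab_frame("wrist")[:,:,::-1].copy();cv2.imwrite("pics/w2.png",im);C=cam("wrist",s)
c=proj(C,(545,-40,15))[0];b=[int(c[0]-45),int(c[1]-40),int(c[0]+45),int(c[1]+40)]
print(padfit(im,C,b,"red",(545,-40)))
im=optics.grab_frame("scene")[:,:,::-1].copy();cv2.imwrite("pics/s2.png",im);C=cam("scene")
print(padfit(im,C,[225,170,275,220],"red",(545,-40)))
im=optics.grab_frame("side")[:,:,::-1].copy();cv2.imwrite("pics/d2.png",im);C=cam("side")
print(padfit(im,C,[300,195,360,235],"red",(545,-40)))
a,b=cv2.imread("pics/s2.png")[100:260,40:320],cv2.imread("pics/w2.png")
cv2.imwrite("pics/v2.png",np.hstack([cv2.resize(a,(420,240)),cv2.resize(b,(320,240))]))
E
```

```text
t 12.35 pos [545.2  10.9 286.8] yaw -9.8 gap 85.0 delta [ 4.37  0.59 14.68] roll 0 ztool [ 0.001 -0.    -1.   ] q7 -0.13
(array([543.3, -40.2,  35.8]), np.float64(0.92), 152)
(array([544.8, -38.9,  35.4]), np.float64(0.94), 87)
(array([542.8, -35.7,  36.8]), np.float64(0.59), 73)
```

View pics/v2.png

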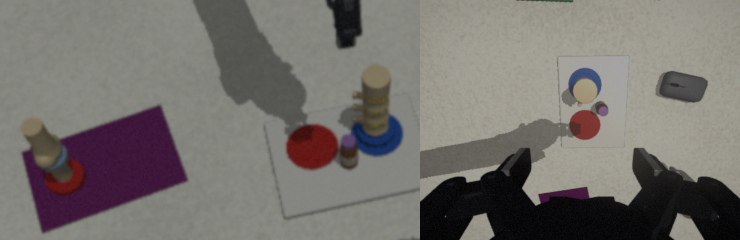

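Emit:
apply_moves --moves '[1,2,0.3,0,0,1,2.3,0.3,2.5,0,1,0,0,4,0,1,0,0,4,0,1,0,0,2.5,0,1,0,0,1.5,0,1,0,0,0,0]'

```text
time: 13.38
eef_pos: [557.7, 51.2, 140.4]
orientation: [-2.404, -2.021, 0.003]
contact_force: [-0.2, 0.3, -0.2]
finger_gap: 85.2
gripper_force: 0.0
```

Emit:
apply_moves --moves '[0,0,0,0,0,0,0,0,0,0,0,0,0,0,0,0,0,0,0,0,0,0,0,0,0,0,0,0,0,0]'

```text
time: 14.12
eef_pos: [558.7, 51.2, 142.5]
orientation: [-2.405, -2.021, -0.002]
contact_force: [-1.4, 0.9, 5.7]
finger_gap: 36.7
gripper_force: 59.5
```

Emit:
apply_moves --moves '[0,0,0,-1,0,0,0,0,-2,0,0,0,0,-2,0,0,0,0,-2,0,0,0,0,0,0]'

```text
time: 14.75
eef_pos: [560.0, 51.1, 214.0]
orientation: [2.403, 2.02, 0.008]
contact_force: [0.2, -0.3, -1.1]
finger_gap: 36.6
gripper_force: 60.1
```

```bash
python3 go.py 450 -262 212
```

```text
t 14.75 pos [560.   51.1 214. ] yaw -9.9 gap 36.6 delta [-32.74  -5.45   0.09] roll 0 ztool [ 0.005  0.002 -1.   ] q7 -0.13
```

Emit:
apply_moves --moves '[0,-1,-0.2,0,0,0,-2.5,-0.4,0,0,0,-4,-0.7,0,0,0,-4,-0.7,0,0,0,-4,-0.7,0,0,0,-4,-0.7,0,0,0,-4,-0.7,0,0,0,-4,-0.7,0,0,0,-3,-0.4,0,0,0,-1.5,-0.2,0,0]'

```text
time: 16.0
eef_pos: [446.7, -258.1, 210.7]
orientation: [-2.41, -2.014, 0.002]
contact_force: [0.1, 0.1, -1.4]
finger_gap: 36.5
gripper_force: 60.1
```

Emit:
apply_moves --moves '[0,-0.7,0,0,0,0,0,0,2,0,0,0,0,3,0,0,0,0,1.5,0,0,0,0,0.5,0,0,0,0,0,0,0,0,0,0,0]'

```text
time: 16.88
eef_pos: [449.5, -262.2, 142.2]
orientation: [2.404, 2.02, 0.002]
contact_force: [0.0, 0.5, -0.9]
finger_gap: 36.4
gripper_force: 60.2
```

```bash
python3 go.py 450 -262 131.5
```

```text
t 16.88 pos [ 449.5 -262.2  142.2] yaw -9.9 gap 36.4 delta [0.03 0.05 1.07] roll 0 ztool [ 0.002 -0.001 -1.   ] q7 0.59
```

Emit:
apply_moves --moves '[0,0,0,0.7,0,0,0,0,0.2,0,0,0,0,0.2,0,0,0,0,0,0]'

```text
time: 17.38
eef_pos: [448.6, -262.2, 131.6]
orientation: [-2.404, -2.02, -0.001]
contact_force: [-3.0, 1.8, 8.2]
finger_gap: 36.6
gripper_force: 61.3
```

Emit:
apply_moves --moves '[0.5,0,0,0,0,0.7,0,0,0,0,1,0,0,0,0,1,0,0,0,0,1,0,0,-2,0,1,0,0,-4,0,1,0,0,-4,0,1,3,0.5,-3,0,1,4,1.1,-1,0,1,4,1.1,0,0]'

```text
time: 18.62
eef_pos: [495.6, -158.1, 273.3]
orientation: [2.404, 2.017, 0.007]
contact_force: [0.0, 0.3, 0.0]
finger_gap: 85.2
gripper_force: 0.0
```

Emit:
apply_moves --moves '[1,4,1.1,0,0,1,4,1.1,0,0,1,4,1.1,0,0,1,3,1,0,0,1,1.5,0.5,0,0,1,0,0,0,0]'

```text
time: 19.38
eef_pos: [570.1, -3.5, 270.4]
orientation: [2.403, 2.022, -0.001]
contact_force: [0.1, -0.9, -0.1]
finger_gap: 85.5
gripper_force: 0.0
```

```bash
python3 go.py 588 0 50 ; python3 - <<'E'
from padfit import *
s=telemetry.observe();im=optics.grab_frame("wrist")[:,:,::-1].copy();cv2.imwrite("pics/w3.png",im);C=cam("wrist",s)
print(optics.spot_in("vial","wrist")[:2])
for k,x in(("red",(544,-40)),("blue",(559.5,53.5))):
    c=proj(C,(*x,15))[0];b=[int(c[0]-45),int(c[1]-45),int(c[0]+45),int(c[1]+45)]
    print(padfit(im,C,b,k,x))
def cap(im,C):
    h=cv2.cvtColor(im,cv2.COLOR_BGR2HSV);H,S,V=[h[...,i].astype(int) for i in range(3)]
    p=proj(C,(588,0,72))[0].astype(int)
    m=(H>125)&(H<160)&(S>50); c=big(m,[p[0]-25,p[1]-25,p[0]+25,p[1]+25]); (u,v),r=cv2.minEnclosingCircle(c)
    print("cap",(u,v),r,ray_z(C,u,v,71).round(1))
cap(im,C)
for n,b1,b2 in(("scene",[225,170,275,220],[270,165,320,215]),("side",[300,195,360,235],[270,220,340,260])):
    im=optics.grab_frame(n)[:,:,::-1].copy();cv2.imwrite(f"pics/{n}3.png",im);C=cam(n)
    print(padfit(im,C,b1,"red",(545,-40)),padfit(im,C,b2,"blue",(560,54))); cap(im,C)
a,b=cv2.imread("pics/scene3.png")[100:260,40:320],cv2.imread("pics/w3.png")
cv2.imwrite("pics/v3.png",np.hstack([cv2.resize(a,(420,240)),cv2.resize(b,(320,240))]))
E
```

```text
t 19.38 pos [570.1  -3.5 270.4] yaw -9.8 gap 85.5 delta [ 0.67  1.7  22.04] roll 0 ztool [-0.    -0.001 -1.   ] q7 -0.06
[{'rect': [286.7, 168.4, 306.8, 198.4], 'score': 0.57}]
(array([543.2, -40.1,  35.9]), np.float64(0.92), 154)
(array([558.9,  53.9,  35.9]), np.float64(1.0), 167)
cap (297.7708435058594, 187.5416717529297) 9.108932495117188 [ 5.865e+02 -2.000e-01  7.100e+01]
(array([544.6, -38.8,  35.3]), np.float64(0.93), 88) (array([561. ,  55.4,  35.2]), np.float64(0.85), 86)
cap (271.75, 194.25) 5.062214374542236 [ 5.9e+02 -2.0e-01  7.1e+01]
(array([542.4, -36.3,  36.3]), np.float64(0.76), 72) (array([559.4,  53.8,  33.5]), np.float64(0.39), 70)
cap (302.0, 197.0) 4.472236156463623 [583.9   7.6  71. ]
```

View pics/v3.png

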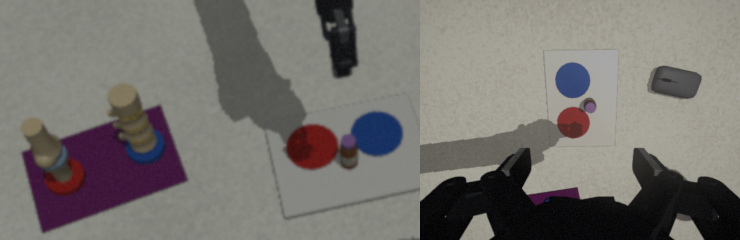

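Emit:
apply_moves --moves '[1,0.3,0.8,2,0,1,0.4,0.8,4,0,1,0,0,4,0,1,0,0,4,0,1,0,0,4,0,1,0,0,2.5,0,1,0,0,1.5,0,1,0,0,0,0]'

```text
time: 20.58
eef_pos: [586.1, -0.6, 49.7]
orientation: [-2.406, -2.019, 0.003]
contact_force: [1.2, -0.5, 0.2]
finger_gap: 85.8
gripper_force: 0.0
```

```bash
python3 go.py 588 0 50
```

```text
t 20.57 pos [586.1  -0.6  49.7] yaw -10.0 gap 85.8 delta [ 0.09  0.18 -0.03] roll 0 ztool [-0.002 -0.001 -1.   ] q7 0.14
```

Emit:
apply_moves --moves '[0,0,0.1,0,0,0,0,0,0,0,0,0,0,0,0,0,0,0,0,0,0,0,0,0,0,0,0,0,0,0,0,0,0,0,0]'

```text
time: 21.45
eef_pos: [588.6, 0.3, 51.3]
orientation: [2.405, 2.021, 0.002]
contact_force: [-2.0, 0.5, 6.1]
finger_gap: 24.1
gripper_force: 59.1
```

Emit:
apply_moves --moves '[0,0,0,-1,0,0,0,0,-2,0,0,0,0,-2,0,0,0,0,-2,0,0,0,0,-1,0,0,0,0,0,0]'

```text
time: 22.2
eef_pos: [588.6, 0.2, 131.5]
orientation: [2.404, 2.021, 0.003]
contact_force: [0.7, -1.2, 0.0]
finger_gap: 24.1
gripper_force: 58.9
```

```bash
python3 go.py 518 297 130
```

```text
t 22.2 pos [5.886e+02 2.000e-01 1.315e+02] yaw -9.9 gap 24.1 delta [ 28.02 -12.05   0.15] roll 0 ztool [ 0.002  0.001 -1.   ] q7 0.07
```

Emit:
apply_moves --moves '[0,1.5,-0.6,0,0,0,3,-1.3,0,0,0,4,-1.7,0,0,0,4,-1.7,0,0,0,3,-1.3,0,0,0,2,-0.9,0,0,0,1,-0.5,0,0,0,0,0,0,0]'

```text
time: 23.2
eef_pos: [539.9, 197.3, 129.6]
orientation: [-2.402, -2.024, 0.002]
contact_force: [0.1, -0.9, 0.5]
finger_gap: 23.9
gripper_force: 58.9
```

```bash
python3 - <<'E'
from seg import *
s=telemetry.observe();im=optics.grab_frame("wrist")[:,:,::-1].copy();cv2.imwrite("pics/w4.png",im);C=cam("wrist",s)
print(s["eef_pos"],[(round(d["score"],2),d["rect"]) for d in optics.spot_in("dish","wrist")[:2]])
M=masks(im)["green"]; c=big(M); q=quad(c); X=np.array([ray_z(C,*p,3) for p in q]);print(q.tolist(),X[:,:2].round(1).tolist(),X.mean(0))
# dish hole within green
hull=np.zeros(M.shape,np.uint8);cv2.fillPoly(hull,[q.astype(np.int32)],255)
d=cv2.erode(hull,np.ones((7,7)))>0; d&=~M; c=big(d); h=cv2.convexHull(c); e=cv2.fitEllipse(h);print(e,ray_z(C,*e[0],12))
v=im.copy();cv2.ellipse(v,e,(0,0,255),1);cv2.polylines(v,[q.astype(np.int32)],True,(255,0,255),1)
cv2.imwrite("pics/v4.png",v)
E
```

```text
[539.88787953 197.28963141 129.57430534] [(0.94, [149.1, 4.0, 310.8, 176.0])]
[[153.0, 8.0], [310.0, 13.0], [282.0, 161.0], [167.0, 152.0]] [[470.2, 364.8], [583.8, 342.2], [545.2, 238.9], [452.3, 262.2]] [512.85783172 302.02057892   3.        ]
((230.04739379882812, 91.20718383789062), (94.9072265625, 103.53510284423828), 166.74221801757812) [515.24407853 298.02007814  12.        ]
```

View pics/v4.png

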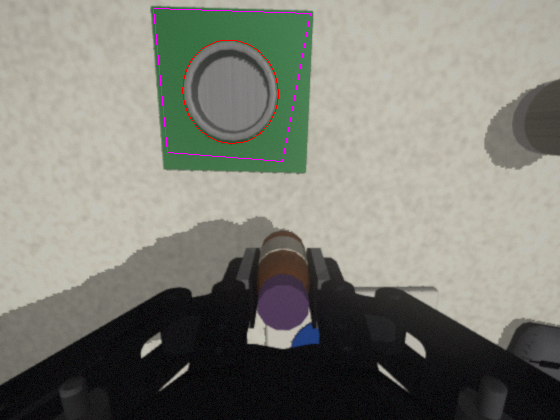

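```bash
python3 go.py 516.5 297.3 43
```

```text
t 23.3 pos [540.8 194.9 130. ] yaw -10.0 gap 23.7 delta [ 9.68 -4.17  8.69] roll 0 ztool [-0.    -0.001 -1.   ] q7 -0.3
```

Emit:
apply_moves --moves '[0,2,-0.9,0,0,0,3,-1.3,0,0,0,3,-1.3,0,0,0,1.7,-0.7,0,0,0,0,0,2,0,0,0,0,3,0,0,0,0,2,0,0,0,0,0,0,0,0,0,0,0]'

```text
time: 24.42
eef_pos: [517.0, 298.2, 60.6]
orientation: [2.406, 2.019, 0.001]
contact_force: [0.1, 0.3, -0.0]
finger_gap: 23.9
gripper_force: 58.9
```

```bash
python3 go.py 516.5 297.3 44.5; python3 - <<'E'
from seg import *
im=optics.grab_frame("side")[:,:,::-1];a=cv2.resize(im[270:380,200:330],None,fx=3,fy=3)
im=optics.grab_frame("scene")[:,:,::-1];b=cv2.resize(im[100:180,340:430],None,fx=4.125,fy=4.125)
cv2.imwrite("pics/v5.png",np.hstack([a[:330],b[:330]]))
E
```

```text
t 24.43 pos [517.  298.2  60.6] yaw -10.0 gap 23.9 delta [-0.09 -0.04  1.61] roll 0 ztool [ 0.001 -0.    -1.   ] q7 -0.42
```

View pics/v5.png

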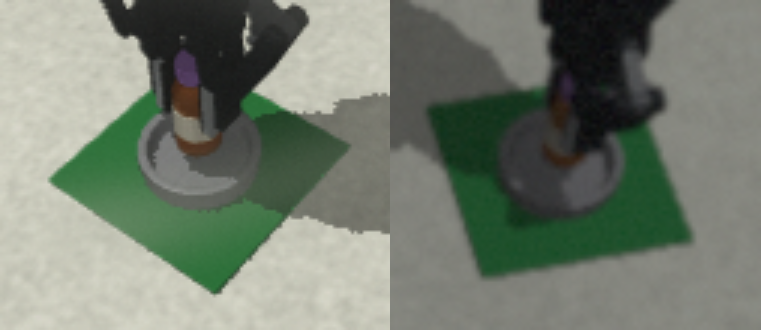

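Emit:
apply_moves --moves '[0,0,0,0.8,0,0,0,0,0.5,0,0,0,0,0,0,0,0,0,0,0]'

```text
time: 25.02
eef_pos: [516.2, 298.9, 47.2]
orientation: [2.405, 2.021, -0.0]
contact_force: [-0.1, 0.7, -0.2]
finger_gap: 24.0
gripper_force: 58.9
```

Emit:
apply_moves --moves '[0,0,0,0.2,0,0,0,0,0.1,0,0,0,0,0,0]'

```text
time: 25.4
eef_pos: [516.2, 298.9, 44.3]
orientation: [-2.405, -2.021, -0.0]
contact_force: [0.3, -0.2, -0.0]
finger_gap: 23.6
gripper_force: 59.0
```

Emit:
apply_moves --moves '[0,0,0,0.1,0,0,0,0,0.1,0,0,0,0,0,0]'

```text
time: 25.78
eef_pos: [516.4, 299.0, 44.3]
orientation: [-2.404, -2.02, 0.0]
contact_force: [-4.3, -2.2, 11.9]
finger_gap: 24.1
gripper_force: 60.2
```

Emit:
apply_moves --moves '[0.38,0,0,0,0,0.5,0,0,0,0,0.7,0,0,0,0,1,0,0,0,0,1,0,0,0,0,1,0,0,-2,0,1,0,0,-4,0,1,0,0,-5,0,1,-2,0,-5,0,1,-4,0,-5,0]'

```text
time: 27.02
eef_pos: [506.3, 242.1, 254.3]
orientation: [2.402, 2.025, 0.005]
contact_force: [0.3, -0.4, -0.0]
finger_gap: 85.2
gripper_force: 0.0
```

```bash
python3 go.py 545 -150 280; python3 - <<'E'
from seg import *
for n in("side","scene"):
  im=optics.grab_frame(n)[:,:,::-1].copy();cv2.imwrite(f"pics/{n}6.png",im)
a=cv2.imread("pics/side6.png");b=cv2.imread("pics/scene6.png")
v=cv2.resize(a[260:370,200:330],None,fx=3,fy=3);w=cv2.resize(b[100:270,40:240],(388,330))
cv2.imwrite("pics/v6.png",np.hstack([v,w]))
# model bases on mat (base top edge z=16)
C=cam("scene");M=masks(b)
for k,box,x in(("red",[50,150,200,260],(451,-380)),("blue",[50,150,200,260],(450,-262))):
    c=cv2.convexHull(big(M[k],box)); X=np.array([ray_z(C,*p[0],16)[:2] for p in c],np.float32);print(k,cv2.minEnclosingCircle(X))
E
```

```text
t 27.02 pos [506.3 242.1 254.3] yaw -9.7 gap 85.2 delta [-37.99  10.44  -2.63] roll 0 ztool [ 0.002  0.002 -1.   ] q7 -0.52
red ((455.5043640136719, -377.22198486328125), 28.45075035095215)
blue ((451.8107604980469, -258.4228210449219), 28.542314529418945)
```

View pics/v6.png

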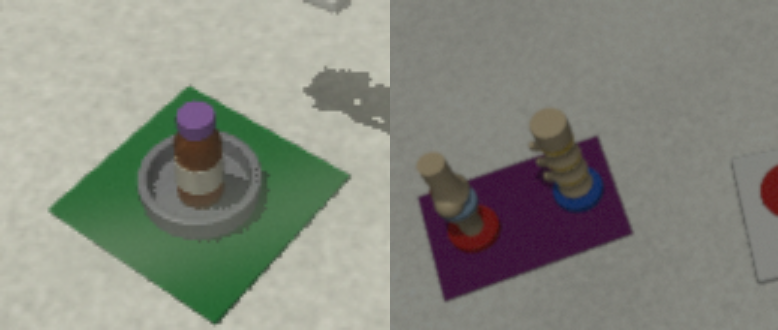

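```bash
python3 go.py 455 -270 300
```

```text
t 27.12 pos [510.8 235.8 258.8] yaw -10.4 gap 85.6 delta [-50.72   3.69  -4.51] roll 0 ztool [ 0.01   0.007 -1.   ] q7 -0.52
```

Emit:
apply_moves --moves '[1,-2,0,-2,0,1,-4,0.3,-2,0,1,-5,0.4,0,0,1,-5,0.4,0,0,1,-5,0.4,0,0,1,-5,0.4,0,0,1,-5,0.4,0,0,1,-5,0.4,0,0,1,-5,0.4,0,0,1,-4,0.3,0,0]'

```text
time: 28.38
eef_pos: [461.3, -210.7, 291.7]
orientation: [2.407, 2.019, 0.004]
contact_force: [0.1, 0.8, 0.9]
finger_gap: 85.2
gripper_force: 0.0
```

```bash
python3 go.py 455 -270 300
```

```text
t 28.38 pos [ 461.3 -210.7  291.7] yaw -10.0 gap 85.2 delta [-5.95  0.41 -0.83] roll 0 ztool [ 0.002  0.001 -1.   ] q7 0.3
```

Emit:
apply_moves --moves '[1,-3,0.2,-0.5,0,1,-2,0.2,0,0,1,0,0,0,0,1,0,0,0,0]'

```text
time: 28.88
eef_pos: [457.5, -257.3, 296.0]
orientation: [-2.404, -2.021, -0.001]
contact_force: [-0.7, 1.1, 0.3]
finger_gap: 85.0
gripper_force: 0.0
```

```bash
cat > fit.py <<'E'
# fit (x,y) of a standing model: base outer silhouette = hull of bottom+top circles r=28 (z0..z0+12)
from padfit import *
def basefit(im,C,k,x0,z0):
    h=cv2.cvtColor(im,cv2.COLOR_BGR2HSV);H,S,V=[h[...,i].astype(int) for i in range(3)]
    m=((H<8)|(H>172))&(S>120)&(V>45) if k=="red" else (H>105)&(H<130)&(S>110)
    c0=proj(C,(*x0,z0+6))[0]; w=55
    b=[max(0,int(c0[0]-w)),max(0,int(c0[1]-w)),int(c0[0]+w),int(c0[1]+w)]
    P=big(m,b)[:,0].astype(float)
    a=np.linspace(0,2*np.pi,120)
    def f(p):
        pts=np.vstack([np.c_[p[0]+27.6*np.cos(a),p[1]+27.6*np.sin(a),np.full(120,z)] for z in(z0,z0+12)])
        hu=cv2.convexHull(proj(C,pts).astype(np.float32))
        return np.array([cv2.pointPolygonTest(hu,(float(u),float(v)),True) for u,v in P])
    r=least_squares(f,x0,loss="cauchy",f_scale=.7,diff_step=1e-3); return r.x.round(1),(abs(f(r.x))<1).mean().round(2)
E
python3 go.py 455 -270 300; python3 - <<'E'
from fit import *
s=telemetry.observe();im=optics.grab_frame("wrist")[:,:,::-1].copy();cv2.imwrite("pics/w7.png",im);C=cam("wrist",s)
print([basefit(im,C,k,x,4) for k,x in(("red",(452,-380)),("blue",(450,-261)))])
im=cv2.imread("pics/scene6.png");C=cam("scene")
print([basefit(im,C,k,x,4) for k,x in(("red",(452,-380)),("blue",(450,-261)))])
E
```

```text
t 28.88 pos [ 457.5 -257.3  296. ] yaw -9.9 gap 85.0 delta [-1.29 -0.03 -0.4 ] roll 0 ztool [-0.     0.001 -1.   ] q7 0.45
[(array([ 450.6, -382.6]), np.float64(0.59)), (array([ 441.7, -270.2]), np.float64(0.31))]
[(array([ 447.8, -378.5]), np.float64(0.47)), (array([ 444.1, -259.4]), np.float64(0.53))]
```

View pics/w7.png

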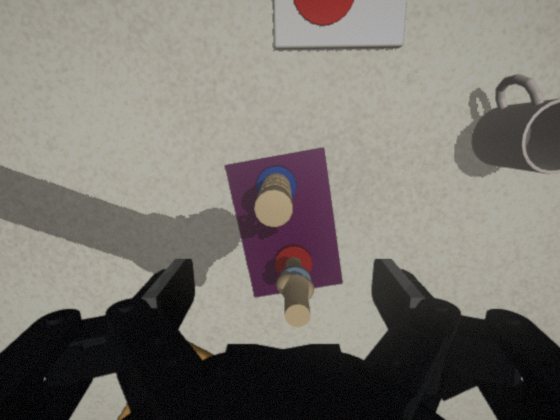

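```bash
python3 - <<'E'
from seg import *
s=telemetry.observe();C=cam("wrist",s);im=cv2.imread("pics/w7.png")
print(ray_z(C,298,315,144).round(1),ray_z(C,274,209,142).round(1))
# same for the board picture w1: knee top on pad seen there
h=cv2.cvtColor(im,cv2.COLOR_BGR2HSV);H,S,V=[h[...,i].astype(int) for i in range(3)]
m=(H>8)&(H<28)&(S>50)&(V>125)
for b,z in(([250,188,300,232],142),([280,303,315,330],144)):
    (u,v),r=cv2.minEnclosingCircle(cv2.convexHull(big(m,b)));print(u,v,r,ray_z(C,u,v,z).round(1))
E
```

```text
[ 452.1 -379.8  144. ] [ 447.3 -261.5  142. ]
273.1146240234375 207.9735565185547 18.78508949279785 [ 446.6 -260.3  142. ]
297.3486328125 315.1834716796875 12.752481460571289 [ 451.4 -379.9  144. ]
```

```bash
python3 go.py 448.8 -261.2 131.5 -9.8
```

```text
t 28.93 pos [ 457.7 -256.9  296. ] yaw -9.8 gap 85.3 delta [-0.6  -0.8  16.44] roll -0.0 ztool [ 0.     0.001 -1.   ] q7 0.45
```

Emit:
apply_moves --moves '[1,-0.6,-0.8,2,0,1,0,0,4,0,1,0,0,4,0,1,0,0,3,0,1,0,0,2,0,1,0,0,1.4,0,1,0,0,0,0]'

```text
time: 29.8
eef_pos: [448.4, -262.4, 131.7]
orientation: [-2.404, -2.021, 0.001]
contact_force: [0.3, 0.3, 0.7]
finger_gap: 85.5
gripper_force: 0.0
```

Emit:
apply_moves --moves '[0,0,0,0,0,0,0,0,0,0,0,0,0,0,0,0,0,0,0,0,0,0,0,0,0,0,0,0,0,0]'

```text
time: 30.55
eef_pos: [448.8, -263.3, 133.1]
orientation: [2.405, 2.021, 0.001]
contact_force: [-1.6, 0.4, 6.1]
finger_gap: 36.3
gripper_force: 59.5
```

Emit:
apply_moves --moves '[0,0,0,-1,0,0,0,0,-2,0,0,0,0,-3,0,0,0,0,-2,0,0,0,0,-1,0,0,0,0,0,0]'

```text
time: 31.3
eef_pos: [448.9, -262.8, 222.7]
orientation: [2.404, 2.021, 0.002]
contact_force: [-0.2, 0.2, -1.4]
finger_gap: 36.9
gripper_force: 60.1
```

```bash
python3 go.py 560.5 54.5 215
```

```text
t 31.3 pos [ 448.9 -262.8  222.7] yaw -9.9 gap 36.9 delta [33.17  5.55  0.79] roll 0 ztool [ 0.002  0.    -1.   ] q7 0.57
```

Emit:
apply_moves --moves '[0,1,0.2,0,0,0,2.5,0.4,0,0,0,4,0.7,0,0,0,4,0.7,0,0,0,4,0.7,0,0,0,4,0.7,0,0,0,4,0.7,0,0,0,4,0.7,0,0,0,3,0.4,0,0,0,1.5,0.2,0,0]'

```text
time: 32.55
eef_pos: [556.3, 46.3, 220.7]
orientation: [-2.4, -2.025, 0.003]
contact_force: [0.2, -0.2, -1.3]
finger_gap: 36.4
gripper_force: 60.1
```

Emit:
apply_moves --moves '[0,1,0.1,0,0,0,0,0,2,0,0,0,0,2.5,0,0,0,0,1.5,0,0,0,0,0,0,0,0,0,0,0]'

```text
time: 33.3
eef_pos: [559.9, 52.1, 162.5]
orientation: [2.406, 2.02, 0.001]
contact_force: [0.7, -0.4, -1.5]
finger_gap: 36.4
gripper_force: 60.2
```

```bash
python3 go.py 560.5 53.5 144; python3 - <<'E'
from fit import *
for n in("scene","side"):
    im=optics.grab_frame(n)[:,:,::-1].copy();cv2.imwrite(f"pics/{n}8.png",im)
a=cv2.imread("pics/side8.png")[160:260,260:380];b=cv2.imread("pics/scene8.png")[130:230,220:340]
cv2.imwrite("pics/v8.png",cv2.resize(np.hstack([a,b]),None,fx=3.3,fy=3.3,interpolation=cv2.INTER_CUBIC))
E
```

```text
t 33.3 pos [559.9  52.1 162.5] yaw -10.0 gap 36.4 delta [0.15 0.03 1.85] roll 0 ztool [ 0.001 -0.    -1.   ] q7 0.05
```

View pics/v8.png

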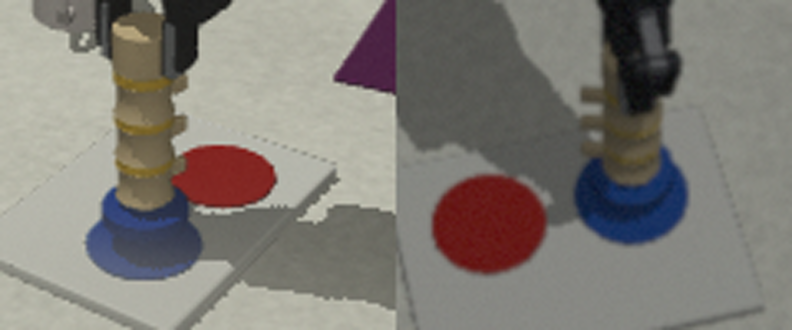

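Emit:
apply_moves --moves '[0,0.1,0.05,1,0,0,0,0,0.5,0,0,0,0,0.2,0,0,0,0,0,0,0,0,0,0,0]'

```text
time: 34.02
eef_pos: [560.3, 53.6, 145.2]
orientation: [2.405, 2.021, 0.0]
contact_force: [-0.5, -0.5, -2.1]
finger_gap: 36.6
gripper_force: 60.2
```

Emit:
apply_moves --moves '[0,0,0,0.1,0,0,0,0,0.1,0,0,0,0,0,0]'

```text
time: 34.4
eef_pos: [560.5, 53.6, 144.1]
orientation: [-2.405, -2.021, -0.001]
contact_force: [-1.7, 0.5, 5.6]
finger_gap: 36.6
gripper_force: 60.8
```

Emit:
apply_moves --moves '[0.5,0,0,0,0,0.7,0,0,0,0,1,0,0,0,0,1,0,0,0,0,1,0,0,-2,0,1,0,0,-4,0,1,0,0,-4,0,1,-3,-0.3,-3,0,1,-4,-0.4,-1,0,1,-3,-0.3,0,0]'

```text
time: 35.65
eef_pos: [533.6, -45.7, 285.8]
orientation: [2.406, 2.018, 0.006]
contact_force: [1.5, -0.2, 0.0]
finger_gap: 85.7
gripper_force: 0.0
```

```bash
python3 go.py 451.5 -380 280; cat > chk.py <<'E'
from fit import *
import sys
t=sys.argv[1]
def cen(im,C,k,x):
    h=cv2.cvtColor(im,cv2.COLOR_BGR2HSV)
    p=padfit(im,C,[int(v) for v in np.r_[proj(C,(*x,15))[0]-[30,28],proj(C,(*x,15))[0]+[30,28]]],k,x)
    return p
A={}
for n in("scene","side"):
    im=optics.grab_frame(n)[:,:,::-1].copy();cv2.imwrite(f"pics/{n}{t}.png",im)
    print(n,[cen(im,cam(n),k,x) for k,x in(("red",(544,-39)),("blue",(560,54)))])
a=cv2.imread(f"pics/side{t}.png")[160:260,260:380];b=cv2.imread(f"pics/scene{t}.png")[130:230,220:340]
cv2.imwrite(f"pics/v{t}.png",cv2.resize(np.hstack([a,b]),None,fx=3.3,fy=3.3,interpolation=cv2.INTER_CUBIC))
E
python3 chk.py 9; python3 - <<'E'
from padfit import *
s=telemetry.observe();im=optics.grab_frame("wrist")[:,:,::-1].copy();cv2.imwrite("pics/w9.png",im);C=cam("wrist",s)
c=proj(C,(560,54,15))[0]; x,y=np.maximum((c-[60,70]).astype(int),0)
crop=im[y:y+140,x:x+120]; cv2.imwrite("pics/w9c.png",cv2.resize(crop,None,fx=4,fy=4,interpolation=cv2.INTER_CUBIC))
h=cv2.cvtColor(im,cv2.COLOR_BGR2HSV);H,S,V=[h[...,i].astype(int) for i in range(3)]
t=proj(C,(560,54,153))[0];b=[int(t[0]-40),int(t[1]-35),int(t[0]+40),int(t[1]+35)]
(u,v),r=cv2.minEnclosingCircle(cv2.convexHull(big((H>8)&(H<28)&(S>50)&(V>110),b)));print("top",u,v,r,ray_z(C,u,v,153).round(1),padfit(im,C,[x,y,x+120,y+140],"blue",(559,54)),x,y)
E
```

```text
t 35.65 pos [533.6 -45.7 285.8] yaw -10.0 gap 85.7 delta [-34.35  -2.27   0.5 ] roll 0 ztool [ 0.004  0.001 -1.   ] q7 0.06
scene [(array([544.6, -38.9,  35.4]), np.float64(0.95), 88), (array([560.8,  55.2,  35.4]), np.float64(0.6), 97)]
side [(array([542.2, -36. ,  36.5]), np.float64(0.57), 74), (array([582.7,  52. ,  11.7]), np.float64(0.35), 31)]
top 291.0757141113281 77.39425659179688 24.91681480407715 [557.   55.9 153. ] (array([559.3,  53.5,  35. ]), np.float64(0.51), 136) 230 28
```

View pics/w9c.png

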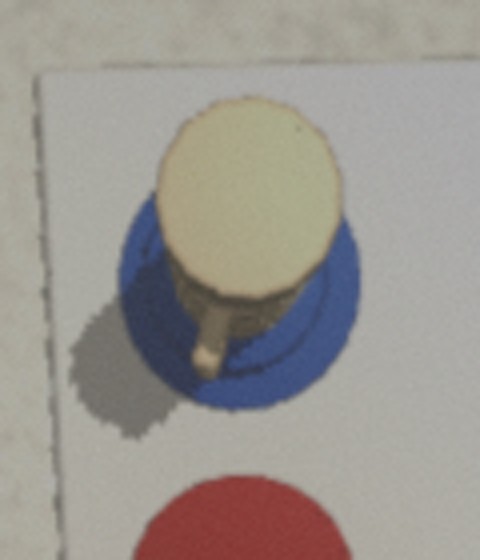

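```bash
python3 - <<'E'
from h import *
C=cam("wrist",telemetry.observe())
for x,y,z in((237,281,27),(239.5,287.5,15),(249.5,188.5,153)): print(ray_z(C,230+x/4,28+y/4,z).round(1))
E
```

```text
[558.4  56.6  27. ]
[559.3  55.7  15. ]
[558.7  60.5 153. ]
```

Emit:
apply_moves --moves '[1,-2,-0.2,0,0,1,-4,-0.3,0,0,1,-4,-0.3,0,0,1,-4,-0.3,0,0,1,-4,-0.3,0,0,1,-4,-0.3,0,0,1,-4,-0.2,0,0,1,-4,-0.2,0,0,1,-2.5,-0.2,0,0,1,-1.5,0,0,0]'

```text
time: 37.05
eef_pos: [450.7, -376.0, 283.1]
orientation: [-2.406, -2.019, 0.003]
contact_force: [0.0, -0.2, -0.1]
finger_gap: 85.4
gripper_force: 0.0
```

```bash
python3 go.py 451.3 -380 127.5 -9.8
```

```text
t 37.05 pos [ 450.7 -376.   283.1] yaw -10.0 gap 85.4 delta [-0.37  0.14 15.56] roll -0.003 ztool [-0.001 -0.001 -1.   ] q7 0.78
```

Emit:
apply_moves --moves '[1,0,0,2,0,1,0,0,4,0,1,0,0,4,0,1,0,0,3,0,1,0,0,2,0,1,0,0,0,0]'

```text
time: 37.8
eef_pos: [451.1, -372.3, 130.9]
orientation: [-2.401, -2.02, 0.002]
contact_force: [0.4, -0.9, 0.2]
finger_gap: 85.5
gripper_force: 0.0
```

```bash
python3 go.py 451.3 -380 127.5 -9.8
```

```text
t 37.8 pos [ 451.1 -372.3  130.9] yaw -9.8 gap 85.5 delta [-0.76  0.15  0.34] roll -0.001 ztool [-0.004  0.002 -1.   ] q7 0.91
```

Emit:
apply_moves --moves '[1,-0.7,0,0.1,0,1,0,0,0.2,0,1,0,0,0,0,1,0,0,0,0]'

```text
time: 38.3
eef_pos: [451.0, -381.1, 130.5]
orientation: [2.404, 2.021, 0.001]
contact_force: [0.1, -0.3, 1.3]
finger_gap: 85.7
gripper_force: 0.0
```

Emit:
apply_moves --moves '[0,0,0,0,0,0,0,0,0,0,0,0,0,0,0,0,0,0,0,0,0,0,0,0,0,0,0,0,0,0]'

```text
time: 39.05
eef_pos: [451.1, -381.2, 130.3]
orientation: [2.404, 2.021, 0.0]
contact_force: [1.2, 0.0, 0.0]
finger_gap: 26.5
gripper_force: 59.0
```

Emit:
apply_moves --moves '[0,0,0,-1,0,0,0,0,-2,0,0,0,0,-3,0,0,0,0,-2,0,0,0,0,-1,0,0,0,0,0,0]'

```text
time: 39.8
eef_pos: [450.9, -381.1, 220.8]
orientation: [2.404, 2.021, 0.001]
contact_force: [-0.4, -0.1, -2.8]
finger_gap: 26.9
gripper_force: 59.4
```

```bash
python3 go.py 544.8 -39.5 215
```

```text
t 39.8 pos [ 450.9 -381.1  220.8] yaw -9.9 gap 26.9 delta [35.27  3.37  0.58] roll 0 ztool [ 0.001 -0.    -1.   ] q7 0.84
```

Emit:
apply_moves --moves '[0,1,0.1,0,0,0,2.5,0.2,0,0,0,4,0.4,0,0,0,4,0.4,0,0,0,4,0.4,0,0,0,4,0.4,0,0,0,4,0.4,0,0,0,4,0.4,0,0,0,4,0.4,0,0,0,2.5,0.2,0,0]'

```text
time: 41.05
eef_pos: [541.3, -47.8, 218.8]
orientation: [-2.399, -2.025, 0.002]
contact_force: [-1.0, 0.8, -2.1]
finger_gap: 26.2
gripper_force: 59.4
```

Emit:
apply_moves --moves '[0,1.2,0,0,0,0,0,0,0,0,0,0,0,2,0,0,0,0,2.5,0,0,0,0,1.5,0,0,0,0,0,0,0,0,0,0,0]'

```text
time: 41.92
eef_pos: [544.2, -40.7, 160.5]
orientation: [2.405, 2.019, 0.001]
contact_force: [-0.0, 0.8, -2.1]
finger_gap: 26.7
gripper_force: 59.3
```

```bash
python3 go.py 544.8 -40.3 141.5
```

```text
t 41.92 pos [544.2 -40.7 160.5] yaw -10.0 gap 26.7 delta [0.05 0.05 1.9 ] roll 0 ztool [ 0.001 -0.    -1.   ] q7 0.24
```

Emit:
apply_moves --moves '[0,0.05,0.05,1,0,0,0,0,0.5,0,0,0,0,0.2,0,0,0,0,0.1,0,0,0,0,0,0,0,0,0,0,0]'

```text
time: 42.68
eef_pos: [544.5, -39.6, 142.2]
orientation: [2.405, 2.021, 0.0]
contact_force: [-0.0, -0.0, -2.3]
finger_gap: 26.7
gripper_force: 59.5
```

Emit:
apply_moves --moves '[0,0,0,0.1,0,0,0,0,0,0,0,0,0,0,0]'

```text
time: 43.05
eef_pos: [544.6, -39.5, 141.2]
orientation: [2.405, 2.021, 0.001]
contact_force: [0.2, 0.2, -1.1]
finger_gap: 26.4
gripper_force: 59.7
```

Emit:
apply_moves --moves '[0,0,0,0.1,0,0,0,0,0,0,0,0,0,0,0]'

```text
time: 43.42
eef_pos: [544.9, -39.7, 141.1]
orientation: [-2.405, -2.021, -0.001]
contact_force: [-1.4, 0.6, 6.4]
finger_gap: 26.6
gripper_force: 60.5
```

Emit:
apply_moves --moves '[0.4,0,0,0,0,0.6,0,0,0,0,1,0,0,0,0,1,0,0,0,0,1,0,0,-2,0,1,0,0,-4,0,1,0,0,-4,0,1,-2,-0.2,-4,0,1,0,0,0,0,1,0,0,0,0]'

```text
time: 44.68
eef_pos: [538.8, -58.6, 280.4]
orientation: [-2.405, -2.02, -0.002]
contact_force: [0.7, 0.7, -0.6]
finger_gap: 85.2
gripper_force: 0.0
```

```bash
python3 chk.py 10; python3 - <<'E'
from padfit import *
s=telemetry.observe();im=optics.grab_frame("wrist")[:,:,::-1].copy();cv2.imwrite("pics/w10.png",im);C=cam("wrist",s)
print(s["eef_pos"]);c=proj(C,(552,7,15))[0]; x,y=np.maximum((c-[60,100]).astype(int),0);print(x,y)
w=cv2.resize(im[y:y+165,x:x+120],None,fx=3.2,fy=3.2,interpolation=cv2.INTER_CUBIC)
v=cv2.imread("pics/v10.png");v=cv2.resize(v[:,396:],None,fx=1,fy=1)
o=np.zeros((max(len(w),len(v)),w.shape[1]+v.shape[1],3),np.uint8);o[:len(w),:w.shape[1]]=w;o[:len(v),w.shape[1]:]=v
cv2.imwrite("pics/f10.png",o);print(o.shape)
E
```

```text
scene [(array([544.9, -38.9,  35.3]), np.float64(0.65), 98), (array([560.8,  55.2,  35.4]), np.float64(0.59), 97)]
side [(array([541.2, -35.4,  35.4]), np.float64(0.4), 85), (array([581.4,  53.8,  13.5]), np.float64(0.41), 32)]
[538.21899725 -57.91555067 279.06020712]
226 31
(528, 780, 3)
```

View pics/f10.png

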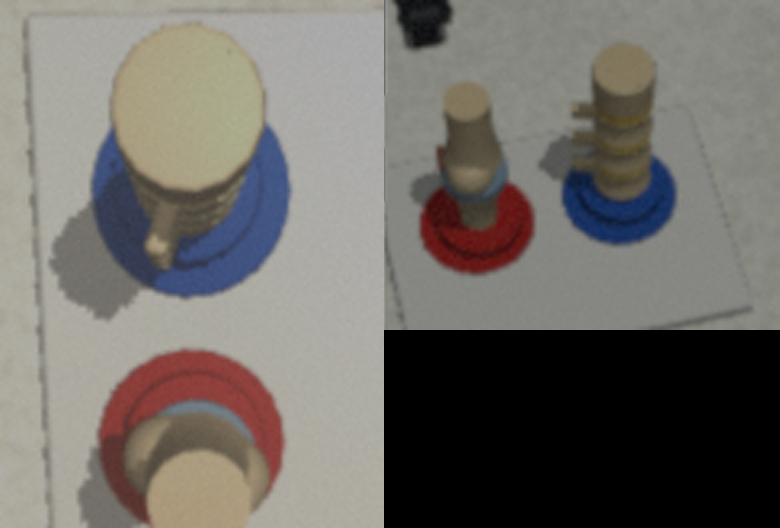

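```bash
python3 -c "
from workcell import ctrl; print(ctrl.job_done())"
```

```text
the job is handed in; nothing more can be done
None
```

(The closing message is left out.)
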